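# Set up a single-cup drip coffee filter on its cup and saucer

### The job

Set up the single-cup drip filter for serving, building it from the bottom up and letting go of each piece before taking the next: stand the low white cup upright in the middle of the wooden saucer, set the metal filter on the cup so that its brim lies flat on the rim with its collar inside the mouth, lower the press into the filter until its disc lies flat on the filter's floor, and last put the domed lid on so that it sits level over the filter. Leave the tall white mug standing where it is.

Things in the scene. Friction and masses are not known exactly. Their poses are not given: they have to be found in the camera images.
- saucer: Round wooden saucer, 122 mm across, 16 mm high, loose. Flat well in the middle, floor 4 mm above the underside and about 76 mm across, rim sloping up and outward to 16 mm. Origin: centre of the underside; z up.
- cup: Low white cup with handle, upright, 67 mm high, 60 mm across at the rim, 50 mm at the foot, 0.17 kg (the mug is taller). Origin: underside, centre of the outline with handle, NOT on the axis: the axis lies 10 mm toward its own +y; the handle reaches 40 mm from the origin toward its own -y. Grasp across the body along its own x, clear of the handle. z up.
- cup_mouth (a point): Centre of the cup's mouth: on the cup's axis, level with the rim, 67 mm above its underside. Inside the rim the mouth is about 52 mm across. Axes parallel to the cup's.
- filter: Stainless drip filter, upright, 57 mm high, 0.12 kg. From below: collar 37 to 42 mm across, 0 to 5 mm up; flat brim 92 mm across, 5 to 7 mm up (thin ears reach 58 mm from the axis); round chamber 60 mm outside, 55 inside, rim at 57 mm, floor at 9 mm. Grasp the chamber, fingertips above the brim. On the cup its underside is 5 mm below the cup rim. Origin: centre of underside; z up.
- press: Filter press, 0.07 kg, standing knob up: pierced steel disc 49 mm across, 4 mm thick, 6 mm stem, black square knob 13 mm wide (sides along its own x and y) from 45 to 60 mm up. Grasp by the knob. Seated, its underside is 9 mm above the filter's underside and the knob's top 12 mm above the chamber's rim. Origin: centre of the disc's underside; z up along the stem.
- lid: Domed steel lid, 0.07 kg, right side up: 75 mm across the skirt, 42 mm high, black square knob 15 mm wide (sides along its own x and y) from 29 to 42 mm up. Grasp by the knob. The skirt (71 mm inside at its edge, 65 mm above, 8 mm deep) goes over the filter's chamber; seated, its underside is 49 mm above the filter's underside and the dome clears the press. Origin: centre of underside; z up.
- mug: Tall white mug with one handle, 67 mm across, 89 mm high, standing among the other things; not part of the job. Origin: underside, centre of the outline including the handle; its axis lies 14 mm toward its own +y, the handle reaches 48 mm toward its own -y.
Things that resemble listed ones, but are neither listed nor needed, are in the scene too. Leave any turquoise look-alike of the press alone.

How it is judged:
By the outcome, as a careful person would: the job done as asked, in the order asked, and still so for the second after the job is handed in, with the robot touching nothing.
It also fails if it takes over 112 s, if anything falls off the work surface, if the arm or the gripper's body presses on something with over 40 N, if the wrist force passes 120 N, or if a joint passes its speed limit or range.

### The arm

A 6-joint arm with a two-finger parallel gripper is mounted at the origin on a cart in front of the work surface, level with it; the furniture and walls round the work are solid. World frame = base frame: x ahead of the robot, y to its left, z up, the work surface at z = 0. Lengths are in m, angles in rad, forces in N, time in s.
With the tool pointing down it reaches from about 0.35 to 0.775 m from the base axis. Payload 7.3 kg.
Tool frame: the origin (TCP) lies on the mounting face of the last link; the fingertips stand 178 mm ahead of it and the grasp point (between the pads) lies 159 mm ahead of it (robot.grip_depth is the distance from the TCP to the grasp point, in m); z points along the fingers, y is the line along which they close (so a half turn about z gives the same grasp; the last joint's range is limited). The gripper opens to 92 mm and grips with 3 to 60 N. Pads are 19 mm wide; open, the fingers measure 130 mm over their backs; the gripper's body (75 mm by 190 mm) begins 47 mm behind the grasp point.
Start: joints at [1.121, 0.342, 1.524, -0, 1.275, -0.146], TCP at [0.157, 0.501, 0.405] pointing down, gripper open.
Joint ranges: [-2.53, 2.53], [-0.77, 2.02], [0.04, 2.7], [-1, 4.14], [0.28, 2.66], [-3.11, 3.11]. Speed limits (rad/s): [2.57, 2.57, 3.14, 3.14, 3.14, 3.14].

### API

Orientations are given as [roll, pitch, yaw] about the fixed x, y, z axes, in that order (R = Rz(yaw) Ry(pitch) Rx(roll)).
In Python, from cell import observe, cams, robot, models gives the robot as it stands.
- The arm moves only by the shell command python3 -m jog 'ROWS' [FORCE]. ROWS is JSON, a list of rows, each a list of 3 entries, a list of its own where there are three numbers: the shift along the tool's x, y, z each as a share of 0.4 m, from -1 to 1, then the turn about the tool's z as a share of pi rad, from -1 to 1, then the closure, from 0 (fully open) to 1 (shut). In form: [[[x, y, z], turn, jaw], ...]. A call has 1 to 12 rows; each row is the pose to reach, as a shift and turn from the pose commanded when the call began, along the tool's axes at that moment, turning the shorter way round; what a row does not reach only later rows make up. A row lasts 1/8 s, in which the tool goes at most 62.5 mm and 10.7 degrees, less where a joint would pass 70% of its speed; a pose out of reach is approached as far as the arm can. A call with a number of a shift or a turn outside -1 to 1 is refused whole. A call with a gripper value outside its range is refused whole. The fingers move at their own pace and stop on an object; FORCE is the grip in N (left out, the last holds). Time passes only in rows, so rows that repeat a pose let the fingers close. It gives the time, the measured TCP pose, the force, the opening and the grip force at its end, in the units of the state.
- observe(): the state, without advancing time (a new reading comes with each control period).
- cams.read_camera(name): name is "side" or "top"; returns the picture (420x560x3 uint8, red, green, blue); there is no depth.
- cams.camera_model(name): a dict with "camera_matrix" (3x3 intrinsics, pixels), "pose" (4x4, takes a point from camera to world coordinates). Camera axes: x right, y down, z forward; pixel columns grow to the right and rows downward; lengths in m; the calibration is good to about 2 mm. A picture is of the moment at which its call begins. camera_model takes no time and is no camera call.
- robot.hand_in(): hands the job in; it is judged then, once.
Trained networks look in the newest picture that a camera, given by its name, has taken for a name from the list of things; names that differ only in an ending like _2 or _b are one class to them, and where a whole thing is asked for, a point or a joint stands for the part that bears it (a point fixed in the world has none). Each returns a list of dicts, best first, with "confidence" (0 to 1); they miss things now and then, are a little off and sometimes report something else, mostly with a low value. They report only what shows in the picture. A call takes as long as a camera call. They do not tell look-alikes from the thing itself.
- models.find_in(target, camera): "position" ([x, y, z] in m, in world coordinates, good to about 4 mm: the middle of the surface that is visible of it).
- models.pinpoint(target, camera): "position" ([x, y, z] in m, in world coordinates, good to about 4 mm: a listed point, or the origin of a listed thing).
The state is a dict: "time": time; "qpos": joint angles; "qvel": joint speeds; "joint_efforts": joint torques, N m; "tool_pos": TCP position; "tool_rot": TCP orientation; "contact_force": force on the tool from outside, world axes, zero at the start; "torque": the same for the moment, N m; "opening": finger opening in m; "grip_force": force on a finger pad.
Only numpy, scipy, OpenCV 4.12 (cv2) and the standard library are available. Lean on these libraries where they do the work, as an engineer would, in place of code of your own. Each camera call takes 0.05 s, during which the arm holds its last target. There are 200 camera calls.

## Working session

There is one attempt and no reset: what is moved stays moved. The work goes in short steps, Python scripts to look and compute and a shell command to move; the robot and the scene stay as the last step left them, time stands still between calls to the robot, and variables do not carry over. Pictures are saved under pics/ and viewed, at most 14 in all, crops included, and the job is handed in when it is done.

```bash
mkdir -p pics; ls
cat > h.py <<'E'
import numpy as np, cv2, json
from cell import observe, cams, robot, models
from scipy.spatial.transform import Rotation as R
def snap(cam,fn):
    im=cams.read_camera(cam); cv2.imwrite('pics/'+fn,im[:,:,::-1]); return im
def proj(cam,p):
    m=cams.camera_model(cam);T=np.linalg.inv(np.array(m['pose']));q=T[:3,:3]@np.array(p)+T[:3,3];u=np.array(m['camera_matrix'])@q;return u[:2]/u[2]
def ray(cam,uv,z):
    m=cams.camera_model(cam);P=np.array(m['pose']);d=P[:3,:3]@np.linalg.solve(np.array(m['camera_matrix']),[uv[0],uv[1],1.]);o=P[:3,3];return o+d*(z-o[2])/d[2]
def tri(uv1,uv2):
    A=[];b=[]
    for c,uv in(('side',uv1),('top',uv2)):
        m=cams.camera_model(c);P=np.array(m['pose']);d=P[:3,:3]@np.linalg.solve(np.array(m['camera_matrix']),[uv[0],uv[1],1.]);d/=np.linalg.norm(d)
        M=np.eye(3)-np.outer(d,d);A.append(M);b.append(M@P[:3,3])
    return np.linalg.lstsq(np.vstack(A),np.hstack(b),rcond=None)[0]
def st():
    s=observe();print('t',round(s['time'],2),'p',np.round(s['tool_pos'],4),'r',np.round(s['tool_rot'],3),'F',np.round(s['contact_force'],1),'op',round(s['opening'],4),'g',round(s['grip_force'],1));return s
E
python3 - <<'E'
from h import *
st()
for c in('side','top'):
    snap(c,c+'0.png');print(c,np.round(cams.camera_model(c)['pose'],3).tolist(),np.round(cams.camera_model(c)['camera_matrix'],1).tolist())
    for n in['saucer','cup','cup_mouth','filter','press','lid','mug']:
        for r in models.pinpoint(n,c):print(n,np.round(r['position'],4),round(r['confidence'],2),np.round(proj(c,r['position'])))
E
```

```text
pics
t 0.0 p [0.157  0.5008 0.4041] r [-3.14  -0.     2.838] F [-0.5 -0.9 -0.1] op 0.0918 g 0.0
side [[-0.999, -0.01, 0.031, 0.501], [-0.03, 0.626, -0.78, 0.733], [-0.011, -0.78, -0.626, 0.611], [0.0, 0.0, 0.0, 1.0]] [[418.0, 0.0, 275.4], [0.0, 418.0, 203.4], [0.0, 0.0, 1.0]]
saucer [ 0.5968 -0.157  -0.0014] 0.77 [251. 173.]
cup_mouth [0.4114 0.0415 0.0673] 0.74 [331. 200.]
filter [ 0.423   0.0432 -0.0056] 0.74 [323. 226.]
filter [0.6007 0.2648 0.0008] 0.62 [231. 305.]
filter [ 5.952e-01 -1.568e-01 -1.000e-04] 0.38 [252. 172.]
press [ 4.637e-01 -5.060e-02 -3.000e-04] 0.85 [304. 198.]
press [ 0.4438  0.2136 -0.0028] 0.55 [318. 286.]
press [ 0.4246  0.0427 -0.0043] 0.32 [323. 226.]
lid [5.889e-01 8.990e-02 5.000e-04] 0.65 [246. 238.]
mug [ 0.449  -0.1402 -0.0042] 0.9 [309. 178.]
top [[0.019, -0.999, 0.049, 0.459], [-1.0, -0.02, -0.005, 0.059], [0.006, -0.049, -0.999, 0.913], [0.0, 0.0, 0.0, 1.0]] [[439.8, 0.0, 269.6], [0.0, 439.8, 208.8], [0.0, 0.0, 1.0]]
saucer [ 5.946e-01 -1.590e-01  3.000e-04] 0.56 [373. 168.]
cup [ 0.4212  0.0467 -0.0042] 0.67 [273. 249.]
cup_mouth [0.4124 0.0477 0.067 ] 0.72 [273. 255.]
filter [ 0.5982  0.2652 -0.0023] 0.78 [170. 162.]
press [ 0.4425  0.2127 -0.0019] 0.74 [193. 237.]
press [ 4.668e-01 -4.830e-02 -3.000e-04] 0.68 [319. 228.]
lid [0.5857 0.0853 0.0022] 0.82 [256. 169.]
mug [ 0.4513 -0.1443 -0.0006] 0.67 [365. 236.]
```

View pics/side0.png

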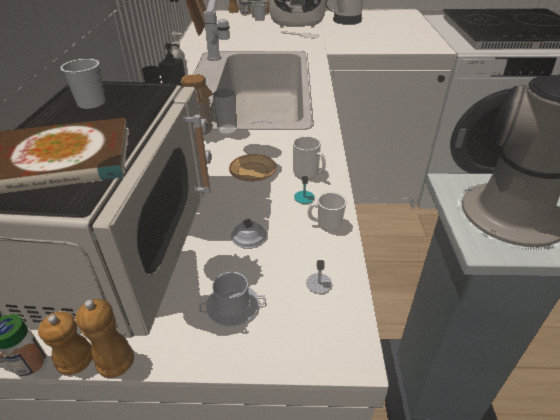

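View pics/top0.png

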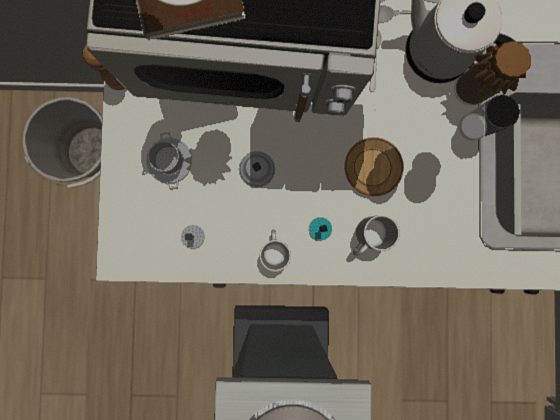

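Both pictures show the real press (steel) at side (320,275) / top (193,237), the turquoise one at (305,190) / (320,229). The cup is at (331,213) / (275,256) with its handle toward +x, and the mug at (307,158) / (378,233). The filter, lid and saucer stand in front of the oven. Next I want the knob yaws and the clearance to the oven.

Run:
```python
from h import *
t=cv2.imread('pics/top0.png');s=cv2.imread('pics/side0.png')
def c(im,u,v,w=33,h=33):return cv2.resize(im[v-h:v+h,u-w:u+w],(264,264),interpolation=cv2.INTER_CUBIC)
a=np.hstack([c(t,193,237),c(t,257,168),c(t,275,254)]);b=np.hstack([c(t,168,160),c(s,320,275),c(s,331,213)])
cv2.imwrite('pics/crops.png',np.vstack([a,b]))
for uv in[(205,195),(192,225),(130,338)]:print('oven bottom side',uv,ray('side',uv,0.01).round(3))
for uv in[(110,98),(250,105),(345,112),(300,120)]:print('top',uv,ray('top',uv,0.0).round(3),ray('top',uv,0.2).round(3))
```

```text
oven bottom side (205, 195) [ 0.698 -0.046  0.01 ]
oven bottom side (192, 225) [0.709 0.061 0.01 ]
oven bottom side (130, 338) [0.759 0.342 0.01 ]
top (110, 98) [0.73  0.394 0.   ] [0.671 0.321 0.2  ]
top (250, 105) [0.722 0.1   0.   ] [0.664 0.091 0.2  ]
top (345, 112) [ 0.711 -0.1    0.   ] [ 0.656 -0.065  0.2  ]
top (300, 120) [ 0.692 -0.006  0.   ] [0.641 0.009 0.2  ]
```

View pics/crops.png

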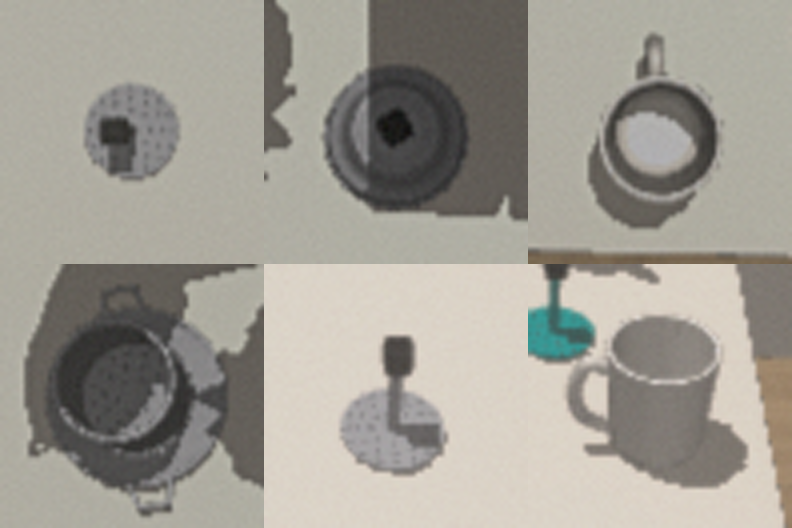

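Run:
```python
from h import *
print('press knob',tri((320.2,265),(189,236.7)).round(4))
print('lid knob',tri((248,223),(256.5,166.7)).round(4))
print('cup mouth',tri((331.9,201.1),(274.7,255.5)).round(4))
print('filter rim',tri((231,287),(164,156.2)).round(4))
print('handle tip',ray('top',(273.3,229.5),.035).round(4))
print('bar low',tri((201,190),(300,120)).round(3),'knob',tri((197,125),(340,97)).round(3))
for k in range(2):
  for c in('side','top'):
    cams.read_camera(c)
    for n in['saucer','cup_mouth','filter','press','lid']:
      print(c,n,[(np.round(r['position'],4).tolist(),round(r['confidence'],2)) for r in models.pinpoint(n,c) if r['confidence']>.5])
st()
```

```text
press knob [0.4429 0.2114 0.0513]
lid knob [0.585  0.0828 0.0369]
cup mouth [0.4103 0.0436 0.066 ]
filter rim [0.5994 0.2651 0.0509]
handle tip [0.4612 0.0467 0.035 ]
bar low [ 0.686 -0.001  0.057] knob [ 0.691 -0.059  0.186]
side saucer [([0.5971, -0.1592, -0.0027], 0.97)]
side cup_mouth [([0.4142, 0.0391, 0.0658], 0.74)]
side filter [([0.5993, 0.2677, -0.0026], 0.95)]
side press [([0.4422, 0.2153, 0.0001], 0.85), ([0.4636, -0.0507, -0.0014], 0.56)]
side lid [([0.5838, 0.0861, 0.0027], 0.56)]
top saucer [([0.5951, -0.1583, 0.0007], 0.6)]
top cup_mouth [([0.4066, 0.0436, 0.0692], 0.58)]
top filter [([0.6022, 0.2681, -0.0031], 0.61)]
top press [([0.4434, 0.2132, -0.0004], 0.96), ([0.4681, -0.0488, -0.003], 0.8)]
top lid [([0.4437, 0.2147, 0.0009], 0.73), ([0.5868, 0.0821, 0.0001], 0.71)]
side saucer [([0.5974, -0.1571, -0.001], 0.61)]
side cup_mouth [([0.4105, 0.0426, 0.0676], 0.88)]
side filter [([0.6008, 0.2642, -0.0026], 0.65)]
side press [([0.4423, 0.2122, -0.0017], 0.85), ([0.4626, -0.0467, -0.0005], 0.59)]
side lid [([0.5866, 0.0863, 0.002], 0.56)]
top saucer [([0.5929, -0.1574, 0.0006], 0.82)]
top cup_mouth []
top filter [([0.599, 0.2669, -0.0005], 0.93)]
top press [([0.4633, -0.0445, -0.0036], 0.84), ([0.4423, 0.2138, 0.0012], 0.76)]
top lid [([0.5901, 0.0845, 0.0027], 0.82)]
t 2.0 p [0.157  0.501  0.4047] r [ 3.142 -0.     2.838] F [ 0.7 -0.   0.5] op 0.0919 g 0.0
```

```bash
cat >> h.py <<'E'
def plan(*tg):
    "targets (x,y,z of grasp point, yaw deg)"
    s=st();Rm=R.from_euler('xyz',s['tool_rot']).as_matrix();yaw=np.degrees(s['tool_rot'][2])
    for x,y,z,a in tg:
        d=Rm.T@(np.array([x,y,z+robot.grip_depth])-s['tool_pos'])/0.4
        t=-((a-yaw+180)%360-180)/180
        print((x,y,z,a),'->',np.round(d,4).tolist(),'turn',round(t,4),'dist',round(np.linalg.norm(d)*.4,3))
E
python3 -c "
from h import *
plan((.411,.043,.17,180),(.411,.043,.038,180))"
```

```text
t 2.0 p [0.157  0.501  0.4047] r [ 3.142 -0.     2.838] F [ 0.7 -0.   0.5] op 0.0919 g 0.0
(0.411, 0.043, 0.17, 180) -> [-0.9483, -0.9026, 0.1888] turn -0.0967 dist 0.529
(0.411, 0.043, 0.038, 180) -> [-0.9483, -0.9026, 0.5188] turn -0.0967 dist 0.563
```

```bash
python3 -m jog '[[[-0.948,-0.903,0.189],-0.097,0],[[-0.948,-0.903,0.189],-0.097,0],[[-0.948,-0.903,0.189],-0.097,0],[[-0.948,-0.903,0.189],-0.097,0],[[-0.948,-0.903,0.189],-0.097,0],[[-0.948,-0.903,0.189],-0.097,0],[[-0.948,-0.903,0.189],-0.097,0],[[-0.948,-0.903,0.189],-0.097,0],[[-0.948,-0.903,0.189],-0.097,0],[[-0.948,-0.903,0.189],-0.097,0],[[-0.948,-0.903,0.189],-0.097,0],[[-0.948,-0.903,0.189],-0.097,0]]' 20
python3 -c "
from h import *
plan((.411,.043,.17,180),(.411,.043,.038,180))"
```

```text
time: 3.5
tool_pos: [0.4103, 0.0438, 0.3293]
tool_rot: [3.141, 0.0, -3.139]
contact_force: [0.3, -0.2, 0.2]
opening: 0.0918
grip_force: 0.0
t 3.5 p [0.4103 0.0438 0.3293] r [ 3.141  0.    -3.139] F [ 0.3 -0.2  0.2] op 0.0918 g 0.0
(0.411, 0.043, 0.17, 180) -> [-0.0016, -0.0021, 0.0003] turn 0.0008 dist 0.001
(0.411, 0.043, 0.038, 180) -> [-0.0016, -0.0021, 0.3303] turn 0.0008 dist 0.132
```

```bash
python3 -m jog '[[[0,0,0.1],0,0],[[0,0,0.2],0,0],[[0,0,0.27],0,0],[[0,0,0.33],0,0],[[0,0,0.33],0,0],[[0,0,0.33],0,0.5],[[0,0,0.33],0,0.8],[[0,0,0.33],0,0.8],[[0,0,0.33],0,0.8],[[0,0,0.33],0,0.8],[[0,0,0.33],0,0.8]]' 20
python3 -c "
from h import *
plan((.411,.043,.15,180),(.5955,-.158,.15,180))"
```

```text
time: 4.88
tool_pos: [0.411, 0.043, 0.1975]
tool_rot: [3.141, 0.001, -3.141]
contact_force: [0.3, 2.1, 5.5]
opening: 0.0579
grip_force: 19.8
t 4.88 p [0.411  0.043  0.1975] r [ 3.141e+00  1.000e-03 -3.141e+00] F [0.3 2.1 5.5] op 0.0579 g 19.8
(0.411, 0.043, 0.15, 180) -> [-0.0002, 0.0002, -0.2792] turn 0.0003 dist 0.112
(0.5955, -0.158, 0.15, 180) -> [-0.461, -0.5027, -0.2788] turn 0.0003 dist 0.295
```

```bash
python3 -m jog '[[[0,0,-0.05],0,0.8],[[0,0,-0.15],0,0.8],[[-0.02,-0.02,-0.25],0,0.8],[[-0.08,-0.09,-0.28],0,0.8],[[-0.16,-0.18,-0.28],0,0.8],[[-0.24,-0.27,-0.28],0,0.8],[[-0.32,-0.36,-0.28],0,0.8],[[-0.40,-0.44,-0.28],0,0.8],[[-0.44,-0.48,-0.28],0,0.8],[[-0.461,-0.503,-0.28],0,0.8],[[-0.461,-0.503,-0.28],0,0.8],[[-0.461,-0.503,-0.28],0,0.8]]'
python3 - <<'E'
from h import *
st()
for c in('side','top'):
    cams.read_camera(c)
    for n in['saucer','cup','cup_mouth']:
        for r in models.pinpoint(n,c)[:2]:print(c,n,np.round(r['position'],4),round(r['confidence'],2))
snap('side','s1.png')
E
```

```text
time: 6.38
tool_pos: [0.5949, -0.1574, 0.3089]
tool_rot: [3.141, -0.001, -3.14]
contact_force: [-0.3, 0.8, -1.4]
opening: 0.058
grip_force: 20.0
t 6.38 p [ 0.5949 -0.1574  0.3089] r [ 3.141e+00 -1.000e-03 -3.140e+00] F [-0.3  0.8 -1.4] op 0.058 g 20.0
side cup [ 0.6049 -0.1552  0.1081] 0.56
side cup_mouth [ 0.5965 -0.1577  0.1773] 0.84
top saucer [ 0.594  -0.1567  0.0023] 0.56
top cup [ 0.6045 -0.1574  0.1114] 0.76
top cup [ 0.4456  0.2176 -0.0005] 0.53
top cup_mouth [ 0.5931 -0.1532  0.1792] 0.54
top cup_mouth [ 0.6054 -0.154   0.108 ] 0.42
```

View pics/s1.png

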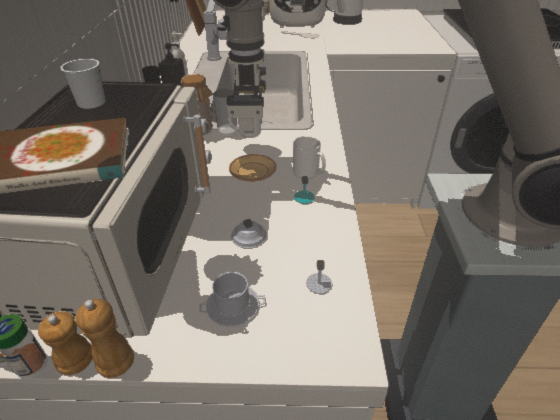

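```bash
python3 -m jog '[[[0,0,0.08],0,0.8],[[0,0,0.16],0,0.8],[[0,0,0.22],0,0.8],[[0,0,0.25],0,0.8],[[0,0,0.26],0,0.8],[[0,0,0.265],0,0.8],[[0,0,0.268],0,0.8],[[0,0,0.27],0,0.8],[[0,0,0.27],0,0.8]]'
```

```text
time: 7.95
tool_pos: [0.5956, -0.1582, 0.2016]
tool_rot: [-3.141, 0.001, -3.141]
contact_force: [0.4, 0.3, -0.4]
opening: 0.0585
grip_force: 20.0
```

```bash
python3 -m jog '[[[0,0,0.003],0,0.8],[[0,0,0.003],0,0.8],[[0,0,0.003],0,0.3],[[0,0,0.003],0,0],[[0,0,0.003],0,0],[[0,0,0.003],0,0],[[0,0,-0.05],0,0],[[0,0,-0.15],0,0],[[0,0,-0.3],0,0],[[0,0,-0.35],0,0]]'
python3 -c "
from h import *
plan((.45,.05,.2,180),(.6,.2662,.2,180),(.6,.2662,.036,180))"
```

```text
time: 9.2
tool_pos: [0.5959, -0.1583, 0.3453]
tool_rot: [-3.139, 0.006, -3.141]
contact_force: [-0.2, 0.1, 0.3]
opening: 0.092
grip_force: 0.0
t 9.2 p [ 0.5959 -0.1583  0.3453] r [-3.139  0.006 -3.141] F [-0.2  0.1  0.3] op 0.092 g 0.0
(0.45, 0.05, 0.2, 180) -> [0.364, 0.5211, -0.0382] turn 0.0003 dist 0.255
(0.6, 0.2662, 0.2, 180) -> [-0.0115, 1.0612, -0.0372] turn 0.0003 dist 0.425
(0.6, 0.2662, 0.036, 180) -> [-0.009, 1.0622, 0.3728] turn 0.0003 dist 0.45
```

```bash
python3 -m jog '[[[-0.01,0.15,-0.037],0,0],[[-0.01,0.30,-0.037],0,0],[[-0.01,0.45,-0.037],0,0],[[-0.01,0.60,-0.037],0,0],[[-0.01,0.75,-0.037],0,0],[[-0.01,0.90,-0.037],0,0],[[-0.01,1,-0.037],0,0],[[-0.01,1,-0.037],0,0],[[-0.01,1,-0.037],0,0],[[-0.01,1,-0.037],0,0]]'
python3 - <<'E'
from h import *
for c in('side','top'):
    cams.read_camera(c)
    for n in['saucer','cup','cup_mouth']:
        for r in models.pinpoint(n,c)[:2]:print(c,n,np.round(r['position'],4),round(r['confidence'],2))
plan((.6,.2662,.036,180))
E
```

```text
time: 10.45
tool_pos: [0.5993, 0.2405, 0.356]
tool_rot: [-3.141, -0.0, 3.141]
contact_force: [-0.6, -0.4, 0.1]
opening: 0.0919
grip_force: 0.0
side saucer [ 0.5954 -0.158  -0.0022] 0.8
side cup [ 0.6079 -0.157  -0.0022] 0.93
side cup_mouth [ 0.5974 -0.1584  0.0734] 0.85
top saucer [ 0.5948 -0.1569  0.003 ] 0.86
top cup [ 0.6085 -0.1546  0.0016] 0.71
top cup_mouth [ 0.5933 -0.1536  0.0701] 0.82
t 10.85 p [0.5991 0.2416 0.356 ] r [ 3.141  0.    -3.141] F [-0.2 -0.3  0.2] op 0.0916 g 0.0
(0.6, 0.2662, 0.036, 180) -> [-0.0023, 0.0615, 0.402] turn 0.0002 dist 0.163
```

```bash
python3 -m jog '[[[-0.002,0.06,0.1],0,0],[[-0.002,0.061,0.2],0,0],[[-0.002,0.061,0.3],0,0],[[-0.002,0.061,0.37],0,0],[[-0.002,0.061,0.402],0,0],[[-0.002,0.061,0.402],0,0],[[-0.002,0.061,0.402],0,0.5],[[-0.002,0.061,0.402],0,0.8],[[-0.002,0.061,0.402],0,0.8],[[-0.002,0.061,0.402],0,0.8],[[-0.002,0.061,0.402],0,0.8]]' 20
```

```text
time: 12.22
tool_pos: [0.5999, 0.2663, 0.1957]
tool_rot: [3.141, 0.001, -3.141]
contact_force: [-1.3, 1.0, 4.5]
opening: 0.0605
grip_force: 20.0
```

```bash
python3 -m jog '[[[0,0,-0.05],0,0.8],[[0,0,-0.15],0,0.8],[[0,0,-0.25],0,0.8],[[0,-0.02,-0.38],0,0.8],[[0,-0.1,-0.42],0,0.8],[[0,-0.2,-0.42],0,0.8],[[0,-0.3,-0.42],0,0.8],[[0,-0.4,-0.42],0,0.8],[[0,-0.5,-0.42],0,0.8],[[0,-0.6,-0.42],0,0.8],[[0,-0.7,-0.42],0,0.8],[[0,-0.8,-0.42],0,0.8]]'
```

```text
time: 13.72
tool_pos: [0.5999, -0.055, 0.3627]
tool_rot: [3.141, -0.001, -3.141]
contact_force: [0.8, 0.1, -1.2]
opening: 0.0606
grip_force: 20.0
```

Run:
```python
from h import *
for k in range(3):
  for c in('side','top'):
    cams.read_camera(c)
    for n in['filter','cup_mouth']:
        for r in models.pinpoint(n,c)[:2]:print(c,n,np.round(r['position'],4),round(r['confidence'],2))
plan((.5955,-.158,.2,180))
snap('top','t2.png');snap('side','s2.png')
```

```text
side filter [ 0.6023 -0.0582  0.1654] 0.64
side cup_mouth [ 0.6009 -0.1598  0.0725] 0.59
top filter [ 0.6016 -0.0551  0.1638] 0.67
top cup_mouth [ 0.6077 -0.1577  0.0013] 0.75
top cup_mouth [ 0.5947 -0.1542  0.0713] 0.65
side filter [ 0.5984 -0.0561  0.1633] 0.82
side filter [ 0.4501 -0.1417 -0.0045] 0.44
side cup_mouth [ 0.5976 -0.1604  0.0716] 0.8
top filter [ 0.6013 -0.0509  0.1658] 0.67
side filter [ 0.6013 -0.0536  0.1665] 0.65
side cup_mouth [ 0.5947 -0.1609  0.0719] 0.57
top filter [ 0.599  -0.053   0.1649] 0.92
top cup_mouth [ 0.5908 -0.1522  0.0711] 0.92
top cup_mouth [ 0.6044 -0.1573  0.0033] 0.54
t 14.62 p [ 0.6001 -0.0537  0.3631] r [ 3.142  0.    -3.141] F [-0.5  0.1 -1.2] op 0.0602 g 20.0
(0.5955, -0.158, 0.2, 180) -> [0.0118, -0.2608, 0.0098] turn 0.0003 dist 0.104
```

Run:
```python
import cv2,numpy as np
t=cv2.imread('pics/t2.png')[135:205,290:430];s=cv2.imread('pics/s2.png')[80:190,170:310]
cv2.imwrite('pics/c2.png',np.vstack([cv2.resize(t,None,fx=4,fy=3.2,interpolation=2)[:200],cv2.resize(s,None,fx=4,fy=3.6,interpolation=2)[:390]]))
cv2.imwrite('pics/c2.png',np.hstack([cv2.resize(t[:, 35:135],(400,280),interpolation=2),cv2.resize(s[10:80,25:125],(400,280),interpolation=2)]))
```

```text
(no output)
```

View pics/c2.png

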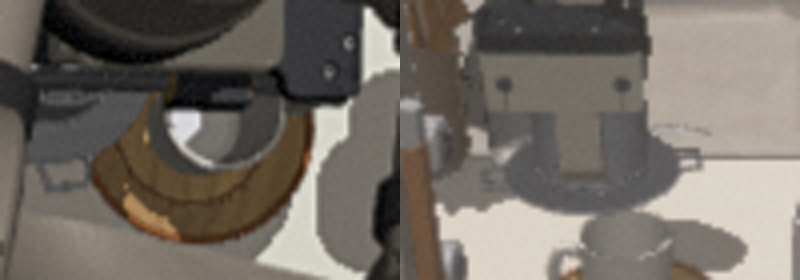

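Run:
```python
from h import *
for x in(.596,.600,.604):print(proj('side',(x,-.0537,.2041-.036+.006)).round(2), 'cup',proj('side',(x-.004,-.158,.071)).round(2),proj('top',(x-.004,-.158,.071)).round(2))
s=cv2.imread('pics/s2.png')[120:190,195:305]
cv2.imwrite('pics/c3.png',cv2.resize(s,None,fx=7,fy=7,interpolation=2))
```

```text
[244.18 132.03] cup [251.94 148.22] [380.9  163.68]
[242.3  132.02] cup [250.33 148.21] [380.92 161.62]
[240.43 132.01] cup [248.71 148.2 ] [380.93 159.56]
```

View pics/c3.png

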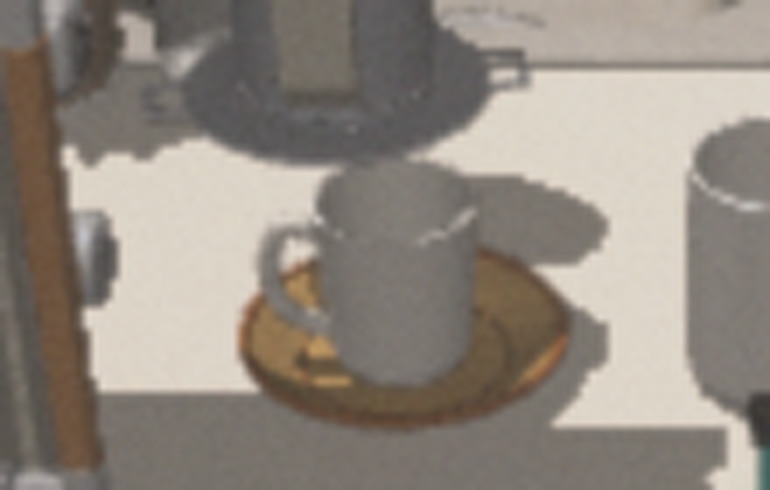

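```bash
python3 -m jog '[[[0.012,-0.08,0],0,0.8],[[0.012,-0.16,0],0,0.8],[[0.012,-0.22,0],0,0.8],[[0.012,-0.25,0],0,0.8],[[0.012,-0.261,0],0,0.8],[[0.012,-0.261,0.08],0,0.8],[[0.012,-0.261,0.15],0,0.8],[[0.012,-0.261,0.2],0,0.8],[[0.012,-0.261,0.22],0,0.8],[[0.012,-0.261,0.222],0,0.8],[[0.012,-0.261,0.222],0,0.8]]'
python3 - <<'E'
from h import *
s=snap('side','s3.png')
plan((.595,-.158,.102,180))
a=cv2.imread('pics/s3.png')[100:190,195:305]
cv2.imwrite('pics/c4.png',cv2.resize(a,None,fx=6,fy=6,interpolation=2))
E
```

```text
time: 16.1
tool_pos: [0.5957, -0.158, 0.2753]
tool_rot: [-3.141, 0.002, -3.14]
contact_force: [0.7, -0.5, -1.1]
opening: 0.0603
grip_force: 20.0
t 16.15 p [ 0.5957 -0.1581  0.2753] r [-3.141e+00  2.000e-03 -3.140e+00] F [-0.3 -0.1 -2. ] op 0.06 g 20.0
(0.595, -0.158, 0.102, 180) -> [0.0018, 0.0003, 0.0354] turn 0.0004 dist 0.014
```

View pics/c4.png

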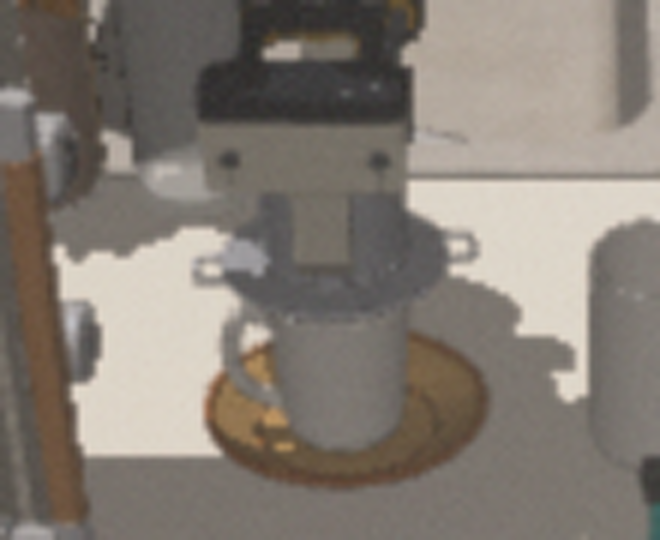

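```bash
python3 -m jog '[[[0.001,0,0.01],0,0.8],[[0.001,0,0.02],0,0.8],[[0.001,0,0.027],0,0.8],[[0.001,0,0.031],0,0.8],[[0.001,0,0.033],0,0.8],[[0.001,0,0.034],0,0.8],[[0.001,0,0.034],0,0.8]]'
```

```text
time: 17.02
tool_pos: [0.5951, -0.1581, 0.2611]
tool_rot: [-3.142, 0.001, -3.141]
contact_force: [-1.1, 0.2, 3.2]
opening: 0.0603
grip_force: 20.0
```

Contact at the expected height; the filter is seated. Next: release, rise and look.

```bash
python3 -m jog '[[[0,0,0],0,0.5],[[0,0,0],0,0],[[0,0,0],0,0],[[0,0,0],0,0],[[0,0,-0.05],0,0],[[0,0,-0.15],0,0],[[0,0,-0.28],0,0],[[0,0.15,-0.28],0,0],[[0,0.3,-0.28],0,0],[[0,0.45,-0.28],0,0],[[0,0.6,-0.28],0,0],[[0,0.6,-0.28],0,0]]'
python3 - <<'E'
from h import *
for k in range(2):
  for c in('side','top'):
    cams.read_camera(c)
    for n in['filter','press']:
        for r in models.pinpoint(n,c)[:3]:print(c,n,np.round(r['position'],4),round(r['confidence'],2))
plan((.443,.2125,.2,184),(.443,.2125,.055,184))
snap('top','t4.png');snap('side','s4.png')
t=cv2.imread('pics/t4.png')[130:200,330:430];s=cv2.imread('pics/s4.png')[110:180,205:305]
cv2.imwrite('pics/c5.png',np.hstack([cv2.resize(t,(400,280),interpolation=2),cv2.resize(s,(400,280),interpolation=2)]))
E
```

```text
time: 18.52
tool_pos: [0.5943, 0.086, 0.3726]
tool_rot: [3.141, -0.0, -3.135]
contact_force: [-0.1, -0.2, -1.2]
opening: 0.0919
grip_force: 0.0
side filter [ 0.5934 -0.1591  0.064 ] 0.79
side filter [ 0.605  -0.1557  0.0016] 0.62
side press [ 0.4642 -0.047   0.0013] 0.8
side press [4.440e-01 2.133e-01 2.000e-04] 0.66
side press [ 0.5975 -0.1588  0.0729] 0.25
top filter [ 0.5941 -0.1591  0.0649] 0.57
top press [ 0.4686 -0.0459  0.0006] 0.6
side filter [ 0.5976 -0.1596  0.0616] 0.65
side press [ 0.4438  0.2147 -0.0012] 0.65
side press [ 0.4628 -0.049   0.0025] 0.6
top filter [ 0.5983 -0.158   0.0639] 0.55
top filter [ 4.524e-01 -1.427e-01 -2.000e-04] 0.46
top press [ 0.4686 -0.0442 -0.0017] 0.48
t 19.12 p [0.5948 0.0814 0.3727] r [ 3.141  0.    -3.141] F [-0.6 -0.1 -0.5] op 0.092 g 0.0
(0.443, 0.2125, 0.2, 184) -> [0.3795, 0.3279, 0.0338] turn -0.0222 dist 0.201
(0.443, 0.2125, 0.055, 184) -> [0.3795, 0.3279, 0.3963] turn -0.0222 dist 0.256
```

View pics/c5.png

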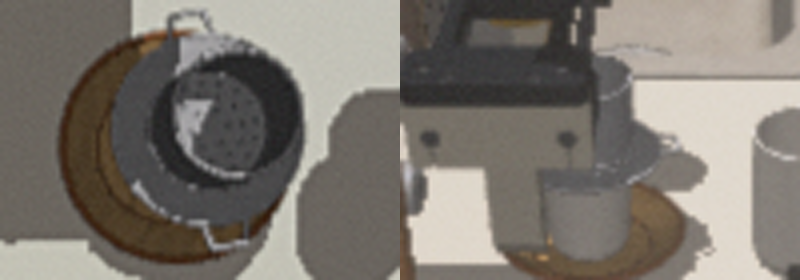

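```bash
python3 -m jog '[[[0.12,0.1,0.034],-0.022,0.3],[[0.24,0.2,0.034],-0.022,0.5],[[0.33,0.29,0.034],-0.022,0.5],[[0.38,0.328,0.034],-0.022,0.5],[[0.38,0.328,0.1],-0.022,0.5],[[0.38,0.328,0.2],-0.022,0.5],[[0.38,0.328,0.3],-0.022,0.5],[[0.38,0.328,0.37],-0.022,0.5],[[0.38,0.328,0.398],-0.022,0.5],[[0.38,0.328,0.398],-0.022,0.5],[[0.38,0.328,0.398],-0.022,0.5]]' 12
python3 - <<'E'
from h import *
plan((.443,.2125,.054,184))
print('rim top',ray('top',(386.5,159.9),.123))
snap('side','s5.png')
s=cv2.imread('pics/s5.png')[215:315,270:370]
cv2.imwrite('pics/c6.png',cv2.resize(s,(500,500),interpolation=2))
E
```

```text
time: 20.6
tool_pos: [0.4432, 0.2131, 0.2146]
tool_rot: [3.141, 0.002, -3.072]
contact_force: [-0.5, 0.3, -0.1]
opening: 0.0457
grip_force: 0.0
t 20.6 p [0.4432 0.2131 0.2146] r [ 3.141e+00  2.000e-03 -3.072e+00] F [-0.5  0.3 -0.1] op 0.0457 g 0.0
(0.443, 0.2125, 0.054, 184) -> [0.0005, -0.0014, 0.0036] turn 0.0001 dist 0.002
rim top [ 0.59087293 -0.15467921  0.123     ]
```

View pics/c6.png

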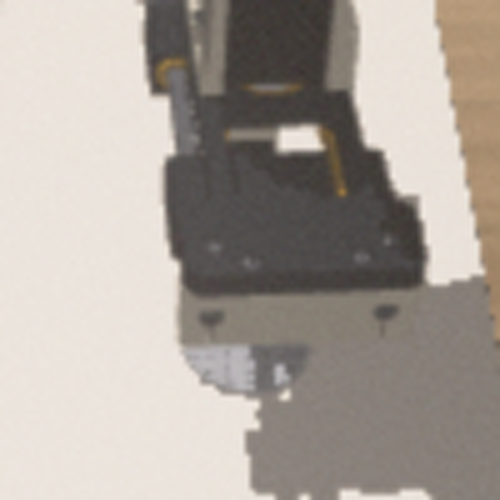

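Run:
```python
from h import *
f=lambda p:((proj('side',p)-[270,215])*5).round(0)
print('tip',f((.443,.2125+.025,.0365)),f((.443,.2125+.045,.0365)),'disc front',f((.443,.237,.0)),'disc c',f((.443,.2125,.002)),'body bottom +y corner',f((.443,.2125+.065,.101)),'knob',f((.443,.2125,.053)))
a=cv2.imread('pics/s5.png')[265:300,300:340]
cv2.imwrite('pics/c7.png',cv2.resize(a,(640,560),interpolation=cv2.INTER_NEAREST))
```

```text
tip [249. 333.] [252. 377.] disc front [244. 398.] disc c [241. 342.] body bottom +y corner [267. 296.] knob [248. 249.]
```

View pics/c7.png

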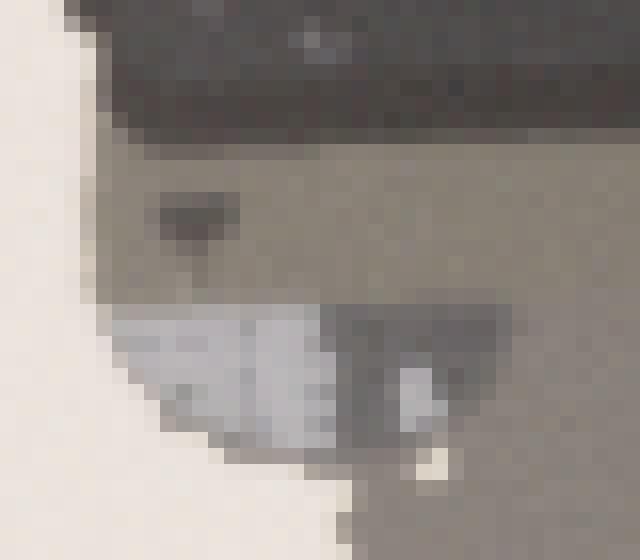

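```bash
python3 -m jog '[[[0,0,0.002],0,0.7],[[0,0,0.002],0,0.9],[[0,0,0.002],0,1],[[0,0,0.002],0,1],[[0,0,0.002],0,1],[[0,0,0.002],0,1],[[0,0,0.002],0,1]]' 15
```

```text
time: 21.52
tool_pos: [0.4427, 0.2129, 0.2127]
tool_rot: [3.141, 0.0, -3.072]
contact_force: [-0.5, -0.2, -0.6]
opening: 0.0127
grip_force: 15.0
```

```bash
python3 -m jog '[[[0,0,-0.04],0.005,1],[[0,0,-0.12],0.01,1],[[0,0,-0.22],0.022,1],[[0,0,-0.32],0.022,1],[[0,0,-0.42],0.022,1],[[0,0,-0.45],0.022,1],[[-0.08,-0.08,-0.45],0.022,1],[[-0.16,-0.2,-0.45],0.022,1],[[-0.24,-0.32,-0.45],0.022,1],[[-0.32,-0.44,-0.45],0.022,1],[[-0.38,-0.54,-0.45],0.022,1],[[-0.38,-0.6,-0.45],0.022,1]]'
python3 -c "
from h import *
plan((.595,-.158,.22,180))"
```

```text
time: 23.02
tool_pos: [0.6122, -0.0182, 0.3902]
tool_rot: [3.141, -0.003, 3.141]
contact_force: [0.5, 0.7, -1.8]
opening: 0.0127
grip_force: 15.0
t 23.02 p [ 0.6122 -0.0182  0.3902] r [ 3.141e+00 -3.000e-03  3.141e+00] F [ 0.5  0.7 -1.8] op 0.0127 g 15.0
(0.595, -0.158, 0.22, 180) -> [0.0426, -0.3495, 0.0276] turn -0.0003 dist 0.141
```

```bash
python3 -m jog '[[[0.04,-0.08,0],0,1],[[0.043,-0.16,0],0,1],[[0.043,-0.24,0],0,1],[[0.043,-0.31,0],0,1],[[0.043,-0.34,0],0,1],[[0.043,-0.35,0.03],0,1],[[0.043,-0.35,0.06],0,1],[[0.043,-0.35,0.085],0,1],[[0.043,-0.35,0.09],0,1],[[0.043,-0.35,0.09],0,1]]'
python3 - <<'E'
from h import *
snap('side','s6.png');snap('top','t6.png')
s=st()
z=s['tool_pos'][2]-.2127;x,y=s['tool_pos'][:2]
for k in range(2):
  for c in('side','top'):
    if k:cams.read_camera(c)
    for n in['filter','press']:
        for r in models.pinpoint(n,c)[:3]:
          if abs(r['position'][1]+.158)<.03:print(c,n,np.round(r['position'],4),round(r['confidence'],2))
print('disc exp',z,proj('side',(x,y,z+.002)),'rim',proj('side',(.595,-.158,.123)))
s=cv2.imread('pics/s6.png')[90:190,200:310]
cv2.imwrite('pics/c8.png',cv2.resize(s,None,fx=6,fy=6,interpolation=2))
E
```

```text
time: 24.28
tool_pos: [0.5941, -0.1555, 0.3567]
tool_rot: [3.142, 0.0, -3.14]
contact_force: [1.4, -1.0, -0.5]
opening: 0.0132
grip_force: 15.0
t 24.38 p [ 0.5941 -0.1557  0.3572] r [-3.141e+00  1.000e-03 -3.140e+00] F [ 0.1  0.5 -0.3] op 0.0127 g 15.0
side filter [ 0.5968 -0.161   0.0628] 0.78
side press [ 0.5956 -0.1548  0.1426] 0.6
top filter [ 0.5943 -0.1542  0.0624] 0.57
side filter [ 0.5969 -0.1598  0.0655] 0.62
side press [ 0.5933 -0.1544  0.1415] 0.49
top filter [ 0.5964 -0.1602  0.0639] 0.87
top press [ 0.596  -0.1576  0.1431] 0.53
disc exp 0.14448206429908333 [249.47236613 121.12890818] rim [249.68229495 129.51907604]
```

View pics/c8.png

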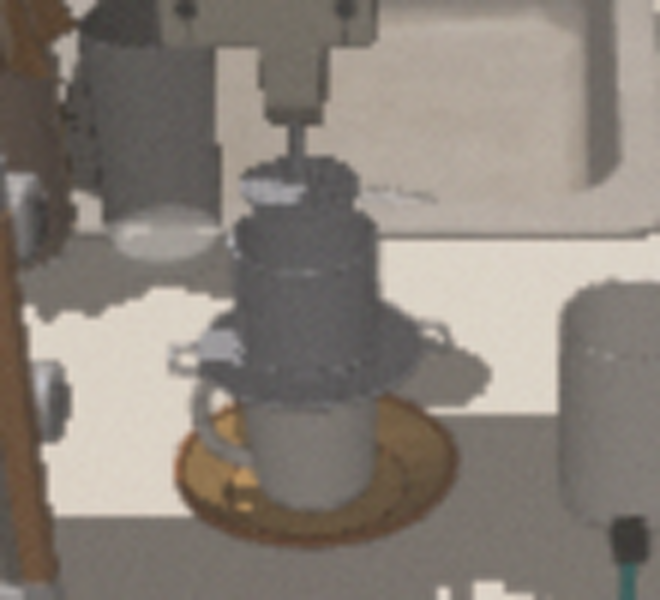

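```bash
python3 -m jog '[[[0.001,-0.006,0.01],0,1],[[0.001,-0.006,0.03],0,1],[[0.001,-0.006,0.045],0,1],[[0.001,-0.006,0.055],0,1],[[0.001,-0.006,0.065],0,1],[[0.001,-0.006,0.075],0,1],[[0.001,-0.006,0.075],0,1],[[0.001,-0.006,0.075],0,1]]'
```

```text
time: 25.88
tool_pos: [0.5937, -0.1583, 0.3269]
tool_rot: [-3.142, 0.0, -3.141]
contact_force: [0.1, -1.0, -0.6]
opening: 0.0128
grip_force: 15.0
```

```bash
python3 -m jog '[[[0,0,0.02],0,1],[[0,0,0.04],0,1],[[0,0,0.06],0,1],[[0,0,0.075],0,1],[[0,0,0.085],0,1],[[0,0,0.091],0,1],[[0,0,0.095],0,1],[[0,0,0.097],0,1],[[0,0,0.097],0,1]]'
```

```text
time: 27.0
tool_pos: [0.5936, -0.1583, 0.288]
tool_rot: [-3.142, 0.0, -3.141]
contact_force: [0.0, 0.0, -0.3]
opening: 0.0128
grip_force: 15.0
```

```bash
python3 -m jog '[[[0,0,0.002],0,1],[[0,0,0.004],0,1],[[0,0,0.004],0,1]]'
```

```text
time: 27.38
tool_pos: [0.5937, -0.1583, 0.2869]
tool_rot: [-3.141, 0.001, -3.141]
contact_force: [-0.8, 0.8, 4.0]
opening: 0.013
grip_force: 15.0
```

```bash
python3 -m jog '[[[0,0,-0.003],0,0.845],[[0,0,-0.003],0,0.84],[[0,0,-0.003],0,0.84]]'
```

```text
time: 27.75
tool_pos: [0.5936, -0.1583, 0.2872]
tool_rot: [3.141, -0.0, -3.141]
contact_force: [0.1, -0.5, 0.2]
opening: 0.015
grip_force: 0.0
```

Released, with no side force. I rise slowly until the fingertips are above the rim, then open.

```bash
python3 -m jog '[[[0,0,-0.01],0,0.84],[[0,0,-0.025],0,0.84],[[0,0,-0.045],0,0.84],[[0,0,-0.07],0,0.84],[[0,0,-0.1],0,0.7],[[0,0,-0.15],0,0.5],[[0,0,-0.25],0,0.5],[[0,0.1,-0.27],0,0.5],[[0,0.25,-0.27],0,0.5],[[0,0.4,-0.27],0,0.5],[[0,0.55,-0.27],0,0.5],[[0,0.7,-0.27],0,0.5]]'
python3 - <<'E'
from h import *
snap('side','s7.png');snap('top','t7.png')
for k in range(2):
  for c in('side','top'):
    if k:cams.read_camera(c)
    for n in['lid','press','filter']:
        for r in models.pinpoint(n,c)[:3]:print(c,n,np.round(r['position'],4),round(r['confidence'],2))
plan((.586,.084,.2,219),(.586,.084,.036,219))
t=cv2.imread('pics/t7.png')[130:200,330:430];s=cv2.imread('pics/s7.png')[110:180,205:305]
cv2.imwrite('pics/c9.png',np.hstack([cv2.resize(t,(400,280),interpolation=2),cv2.resize(s,(400,280),interpolation=2)]))
E
```

```text
time: 29.25
tool_pos: [0.593, 0.1236, 0.3965]
tool_rot: [3.141, 0.001, -3.141]
contact_force: [0.6, -0.3, 0.3]
opening: 0.0456
grip_force: 0.0
side lid [0.5858 0.0887 0.0036] 0.89
side press [ 4.652e-01 -4.930e-02  4.000e-04] 0.52
side filter [ 0.5953 -0.159   0.0638] 0.57
top lid [5.863e-01 8.380e-02 1.000e-04] 0.42
top press [ 0.5949 -0.1556  0.072 ] 0.74
top press [ 4.661e-01 -4.990e-02 -1.000e-04] 0.67
top filter [ 0.5939 -0.1594  0.0617] 0.89
side lid [0.5847 0.0905 0.0016] 0.95
side press [ 0.4624 -0.0469  0.0014] 0.53
side filter [ 0.5948 -0.1589  0.0634] 0.66
top lid [5.874e-01 8.280e-02 5.000e-04] 0.81
top press [ 0.4663 -0.0482  0.0007] 0.75
top press [ 0.5929 -0.1592  0.0723] 0.61
top filter [ 0.5925 -0.1568  0.0618] 0.97
t 30.05 p [0.5934 0.1214 0.3955] r [ 3.141 -0.    -3.141] F [ 0.9  0.  -0.2] op 0.0459 g 0.0
(0.586, 0.084, 0.2, 219) -> [0.0185, -0.0936, 0.0907] turn -0.2165 dist 0.053
(0.586, 0.084, 0.036, 219) -> [0.0185, -0.0936, 0.5007] turn -0.2165 dist 0.204
```

View pics/c9.png

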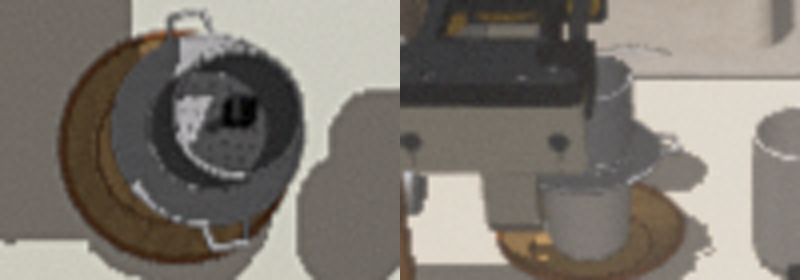

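```bash
python3 -m jog '[[[0.018,-0.05,0.05],-0.055,0.5],[[0.018,-0.092,0.091],-0.11,0.5],[[0.018,-0.092,0.1],-0.165,0.5],[[0.018,-0.092,0.15],-0.217,0.5],[[0.018,-0.092,0.25],-0.217,0.5],[[0.018,-0.092,0.35],-0.217,0.5],[[0.018,-0.092,0.42],-0.217,0.5],[[0.018,-0.092,0.45],-0.217,0.5],[[0.018,-0.092,0.463],-0.217,0.5],[[0.018,-0.092,0.463],-0.217,0.5]]' 12
python3 - <<'E'
from h import *
plan((.586,.0845,.050,219))
E
```

```text
time: 31.3
tool_pos: [0.5865, 0.0849, 0.211]
tool_rot: [-3.141, 0.001, -2.459]
contact_force: [-0.2, -0.3, 0.0]
opening: 0.0459
grip_force: 0.0
t 31.3 p [0.5865 0.0849 0.211 ] r [-3.141e+00  1.000e-03 -2.459e+00] F [-0.2 -0.3  0. ] op 0.0459 g 0.0
(0.586, 0.0845, 0.05, 219) -> [0.0017, -0.0, 0.0046] turn 0.0007 dist 0.002
```

```bash
python3 -m jog '[[[0.001,0,0.004],0,0.6],[[0.001,0,0.004],0,0.8],[[0.001,0,0.004],0,1],[[0.001,0,0.004],0,1],[[0.001,0,0.004],0,1],[[0.001,0,0.004],0,1]]' 15
```

```text
time: 32.05
tool_pos: [0.586, 0.0847, 0.209]
tool_rot: [-3.141, 0.0, -2.459]
contact_force: [0.4, -0.1, 2.5]
opening: 0.0156
grip_force: 15.0
```

```bash
python3 -m jog '[[[0,0,-0.04],0,1],[[0,0,-0.12],0,1],[[0,0,-0.22],0,1],[[0,0,-0.32],0,1],[[0,0,-0.42],0.05,1],[[0,0,-0.48],0.1,1],[[0,0,-0.48],0.15,1],[[0,0,-0.48],0.2,1],[[0,0,-0.48],0.217,1],[[0,0,-0.48],0.217,1]]'
python3 -c "
from h import *
plan((.5935,-.158,.21,180))"
```

```text
time: 33.3
tool_pos: [0.5857, 0.0847, 0.4015]
tool_rot: [3.142, 0.001, -3.14]
contact_force: [-0.6, 0.4, -0.6]
opening: 0.0158
grip_force: 15.0
t 33.3 p [0.5857 0.0847 0.4015] r [ 3.142e+00  1.000e-03 -3.140e+00] F [-0.6  0.4 -0.6] op 0.0158 g 15.0
(0.5935, -0.158, 0.21, 180) -> [-0.0186, -0.6067, 0.0806] turn 0.0005 dist 0.245
```

```bash
python3 -m jog '[[[-0.005,-0.08,0],0,1],[[-0.01,-0.18,0],0,1],[[-0.019,-0.28,0],0,1],[[-0.019,-0.38,0],0,1],[[-0.019,-0.48,0],0,1],[[-0.019,-0.55,0],0,1],[[-0.019,-0.59,0],0,1],[[-0.019,-0.607,0.03],0,1],[[-0.019,-0.607,0.06],0,1],[[-0.019,-0.607,0.08],0,1],[[-0.019,-0.607,0.085],0,1],[[-0.019,-0.607,0.085],0,1]]'
python3 - <<'E'
from h import *
snap('side','s8.png');snap('top','t8.png')
s=st();x,y,z=s['tool_pos'];z-=.209
for k in range(2):
  for c in('side','top'):
    if k:cams.read_camera(c)
    for n in['filter','lid']:
        for r in models.pinpoint(n,c)[:3]:
          if abs(r['position'][1]+.158)<.03:print(c,n,np.round(r['position'],4),round(r['confidence'],2))
print('lid exp',z,proj('side',(x,y,z)),'rim',proj('side',(x,y,.123)),proj('side',(x,y,.072)))
a=cv2.imread('pics/s8.png')[80:180,200:310]
cv2.imwrite('pics/c10.png',cv2.resize(a,None,fx=6,fy=6,interpolation=2))
E
```

```text
time: 34.8
tool_pos: [0.5938, -0.1577, 0.3667]
tool_rot: [3.141, 0.0, -3.14]
contact_force: [0.1, -0.2, -0.2]
opening: 0.0157
grip_force: 15.0
t 34.9 p [ 0.5938 -0.1579  0.3672] r [-3.141e+00  1.000e-03 -3.140e+00] F [-0.1 -0.5  0.3] op 0.0156 g 15.0
side filter [ 0.5922 -0.1596  0.0637] 0.61
side lid [ 0.59   -0.1546  0.161 ] 0.66
top filter [ 0.5952 -0.1587  0.0632] 0.94
top lid [ 0.5952 -0.1631  0.1557] 0.56
side filter [ 0.4483 -0.141  -0.0051] 0.59
side filter [ 0.5896 -0.1559  0.0651] 0.56
side lid [ 0.5944 -0.1576  0.1613] 0.83
top filter [ 0.5945 -0.1582  0.0624] 0.93
top lid [ 0.5943 -0.161   0.1583] 0.76
lid exp 0.1581509142060115 [249.42692773 116.19922957] rim [250.16234328 129.53960234] [251.17379495 147.88724578]
```

View pics/c10.png

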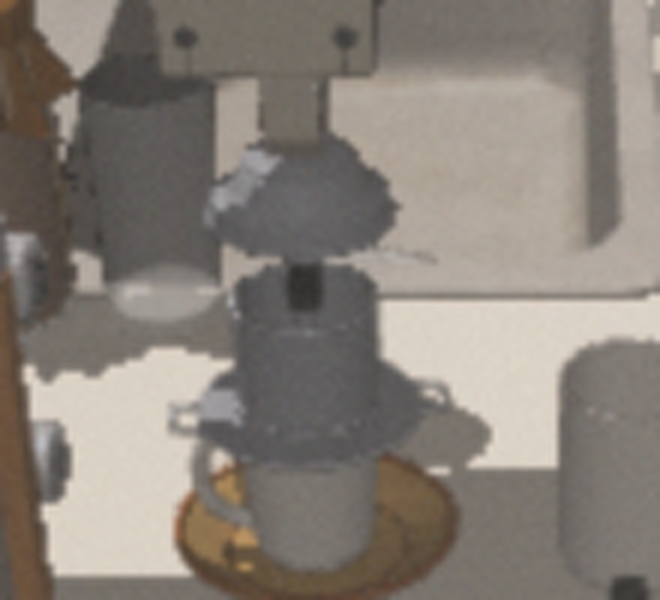

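```bash
python3 -m jog '[[[-0.001,0,0.02],0,1],[[-0.001,0,0.04],0,1],[[-0.001,0,0.06],0,1],[[-0.001,0,0.075],0,1],[[-0.001,0,0.085],0,1],[[-0.001,0,0.095],0,1],[[-0.001,0,0.101],0,1],[[-0.001,0,0.105],0,1],[[-0.001,0,0.107],0,1],[[-0.001,0,0.107],0,1]]'
```

```text
time: 36.65
tool_pos: [0.5941, -0.1581, 0.324]
tool_rot: [3.142, 0.0, -3.141]
contact_force: [-1.0, -0.1, -0.6]
opening: 0.0156
grip_force: 15.0
```

```bash
python3 -m jog '[[[0,0,0.002],0,1],[[0,0,0.004],0,1],[[0,0,0.004],0,1]]'
```

```text
time: 37.02
tool_pos: [0.5941, -0.1582, 0.3228]
tool_rot: [-3.141, 0.001, -3.141]
contact_force: [-0.4, 0.3, 2.5]
opening: 0.016
grip_force: 15.0
```

Contact at the seated height. Release gently and rise clear.

```bash
python3 -m jog '[[[0,0,-0.002],0,0.8],[[0,0,-0.002],0,0.7],[[0,0,-0.002],0,0.6],[[0,0,-0.002],0,0.5],[[0,0,-0.04],0,0.5],[[0,0,-0.12],0,0.5],[[0,0,-0.25],0,0.5],[[0,0.15,-0.25],0,0.5],[[0,0.3,-0.25],0,0.5],[[0,0.45,-0.25],0,0.5],[[0,0.6,-0.25],0,0.5],[[0,0.75,-0.25],0,0.5]]'
python3 -m jog '[[[0.1,0.1,0],0,0.5],[[0.15,0.2,0],0,0.5],[[0.2,0.3,0],0,0.5],[[0.2,0.4,0],0,0.5],[[0.2,0.4,0],0,0.5],[[0.2,0.4,0],0,0.5]]'
python3 - <<'E'
from h import *
snap('side','s9.png');snap('top','t9.png')
for c in('side','top'):
    for n in['saucer','cup_mouth','filter','lid','mug']:
        for r in models.pinpoint(n,c)[:2]:print(c,n,np.round(r['position'],4),round(r['confidence'],2))
t=cv2.imread('pics/t9.png')[130:200,330:430];s=cv2.imread('pics/s9.png')[110:180,205:305]
cv2.imwrite('pics/c11.png',np.hstack([cv2.resize(t,(400,280),interpolation=2),cv2.resize(s,(400,280),interpolation=2)]))
E
```

```text
time: 38.52
tool_pos: [0.5935, 0.1438, 0.4238]
tool_rot: [3.141, 0.002, -3.141]
contact_force: [0.8, 0.1, 0.8]
opening: 0.0461
grip_force: 0.0
time: 39.28
tool_pos: [0.5137, 0.3014, 0.4229]
tool_rot: [-3.141, 0.001, -3.14]
contact_force: [-0.1, -0.3, 0.6]
opening: 0.0461
grip_force: 0.0
side saucer [ 0.5982 -0.1572 -0.0007] 0.69
side cup_mouth [ 0.5979 -0.1593  0.071 ] 0.7
side cup_mouth [ 0.6079 -0.156   0.0014] 0.45
side filter [ 0.5948 -0.1612  0.0624] 0.67
side lid [ 0.5932 -0.1556  0.1143] 0.79
side mug [ 0.4447 -0.1427 -0.0026] 0.89
top saucer [ 0.5942 -0.1556  0.0039] 0.8
top filter [ 0.5918 -0.1582  0.0632] 0.62
top lid [ 0.5946 -0.1603  0.1157] 0.62
top mug [ 0.4504 -0.1433 -0.0036] 0.97
```

View pics/c11.png

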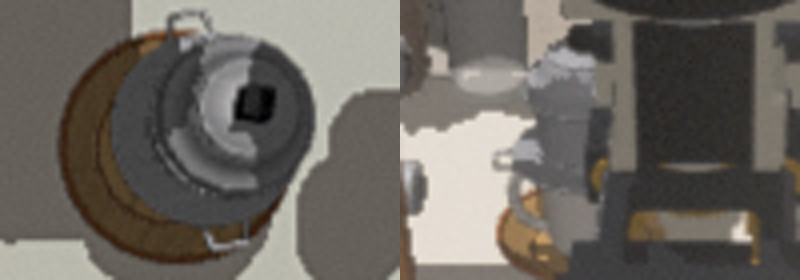

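```bash
python3 -c "
from h import *
print(robot.hand_in())"
```

```text
the job is handed in; nothing more can be done
None
```

I built the drip filter in the order asked – cup on the saucer, filter, press, domed lid – left the tall mug standing, and handed the job in at about 39 s. The last camera check put the lid at its seated height; the judge returned no result.

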